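Load the reference tile and hold the index plunger out

ROBOT

A 6-joint arm with a two-finger parallel gripper is mounted at the origin on a cart in front of the work surface, level with it; the furniture and walls round the work are solid. World frame = base frame: x ahead of the robot, y to its left, z up, the work surface at z = 0. Lengths are in mm, angles in rad, forces in N, time in s.
With the tool pointing down it reaches from about 400 to 925 mm from the base axis. Payload 12.5 kg.
Tool frame: the origin (TCP) lies midway between the tips of the shut fingers; the grasp point (between the pads) lies 19 mm behind it; z points along the fingers, y is the line along which they close (so a half turn about z gives the same grasp; the last joint's range is limited). The gripper opens to 95 mm and grips with 3 to 60 N. Pads are 20 mm wide; open, the fingers measure 119 mm over their backs; the gripper's body (75 mm by 180 mm) begins 59 mm behind the grasp point.
Start: joints at [-1.323, 0.491, 1.559, -0, 1.092, -0.106], TCP at [216.564, -586.299, 214.661] pointing down, gripper open.
Joint ranges: [-3.1, 3.1], [-0.84, 2.19], [0.05, 2.79], [-1.13, 4.28], [0.06, 2.93], [-2.69, 2.69]. Speed limits (rad/s): [2.22, 2.22, 2.79, 3.14, 3.14, 3.14].

INTERFACE

Orientations are given as [roll, pitch, yaw] about the fixed x, y, z axes, in that order (R = Rz(yaw) Ry(pitch) Rx(roll)).
In Python, from cell import * gives the robot as it stands. The module is installed in compiled form; this text tells all that it offers.
- The arm moves only by the tool arm_command, never from a script. Its arguments are lists of equal length, an entry for each row: "delta_pos": the shift along the world's x, y, z in units of 250 mm (1.0 is 250 mm), a list of three; "delta_rot": the turn, a rotation vector about the world's x, y, z in units of 90 degrees (1.0 is 90 degrees), a list of three; "claw": the closure, from 0 (fully open) to 1 (shut). In form: {"delta_pos": [[tx, ty, tz], ...], "delta_rot": [[wx, wy, wz], ...], "claw": [claw, ...]}. A call has exactly 5 rows; each row is the pose to reach, as a shift and turn from the pose commanded when the call began; what a row does not reach only later rows make up. A row lasts 1/12 s, in which the tool goes at most 41.7 mm and 7.16 degrees, less where a joint would pass 70% of its speed; a pose out of reach is approached as far as the arm can. A call with a number of a shift or a turn outside -1 to 1 is refused whole. A call with a gripper value outside its range is refused whole. The fingers move at their own pace and stop on an object; the grip force is fixed at half the most. Time passes only in rows, so rows that repeat a pose let the fingers close, or fill a call up. It gives the time, the measured TCP pose, the force, the opening and the grip force at its end, in the units of the state.
- state(): the state, without advancing time (a new reading comes with each control period).
- read_camera(name): name is "side" or "top"; returns the picture (420x560x3 uint8, red, green, blue); there is no depth.
- calibration(name): a dict with "camera_matrix" (3x3 intrinsics, pixels), "k1" (the pictures are not rectified: a ray, as slopes to the right and down, at radius r is drawn at 1 + k1 r^2 times it, then the intrinsics apply), "T" (4x4, takes a point from camera to world coordinates). Camera axes: x right, y down, z forward; pixel columns grow to the right and rows downward; lengths in mm; the calibration is good to about 2 mm. A picture is of the moment at which its call begins. calibration takes no time and is no camera call.
- job_done(): hands the job in; it is judged then, once.
The state is a dict: "t": time; "joints": joint angles; "qvel": joint speeds; "tau": joint torques, N m; "eef_pos": TCP position; "tcp_rot": TCP orientation; "ft_force": force on the tool from outside, world axes, zero at the start; "moment": the same for the moment, N m; "opening": opening from 0.0 (shut) to 1.0 (fully open); "grip_force": force on a finger pad.
Only numpy, scipy, OpenCV 4.12 (cv2) and the standard library are available. Lean on these libraries where they do the work, as an engineer would, in place of code of your own. Each camera call takes 0.05 s, during which the arm holds its last target. There are 200 camera calls.

TASK

Take the blue reference tile from its sloping rest and stand it upright on its short edge in the slot of the round index stage, fully down and centred along the slot, then let go of it. Then grip the red knob of the stage's spring plunger, pull it straight up as far as it goes and keep it there, so that the pin stays clear of the turntable and a colleague can turn the stage: the program finishes while still holding the knob up. Leave the tile standing, and do not knock the cork, petri dish, beaker or tape roll about.

Things in the scene. Friction and masses are not known exactly. Their poses are not given: they have to be found in the camera images.
- tile: loose blue and white ceramic tile, 95 mm tall (z), 60 wide (y), 8 thick (x), about 0.11 kg. Origin: middle of the short edge it rests on; z runs up the tile. It starts in the rest, leaning 40 deg (0.70 rad) from vertical, top toward the robot's left; its upper 45 mm stick out free and can be pinched across the thickness with the tool tilted in the tile's plane.
- rest: fixed grey plastic tile rest, 110 x 80 mm foot 8 mm thick, about 75 mm high, with a sloping back plate 56 mm wide under the lower 50 mm of the tile and a lip under its lower edge. Origin under it on the surface, 10 mm from the middle of the foot toward its +x. The tile leans toward its -x axis, which points to the robot's left, give or take 0.3 rad.
- stage: fixed round index stage: grey base 170 mm across, 12 high, aluminium turntable on it (top at 22 mm, does not turn in this job). Two dark rails 70 mm long along y, tops at 49 mm, leave the tile slot between them. A bracket at -y (the side nearest the robot) carries the plunger 68 mm from the centre. Origin: centre of the underside, z up.
- slot (a point): centre of the slot's floor, 22 mm above the surface. Axes as the stage's: the slot runs along y, is 10.4 mm wide (along x), 26 mm deep, open at both ends, and widens to about 17 mm at its mouth. The standing tile has its origin here, its width along y and its thickness along x; its top is then 117 mm above the surface.
- plunger_knob (a point): grip point in the red plunger knob, on its axis; moves with the plunger. Seated: 88 mm above the surface, at the stage's x 0, y -68 mm. The knob is round, 24 mm in diameter, axis vertical, from 17 mm below this point to 10 mm above it (top at 98 mm); below it a 20 mm barrel (top at 68 mm) on the bracket's arm (30 mm wide, top at 57 mm).
- plunger (a joint): travel of the plunger in m: 0 = pin seated in the turntable's hole, 0.016 = pulled straight up against its stop; the pin's end leaves the hole at 0.008. A spring pulls it back down with 6 N at 0 rising to about 11 N at full travel.
- cork: cork stopper 28 mm across, 24 mm high, loose bystander, origin at the centre of its underside
- petri_dish: glass petri dish 64 mm across, 12 mm high, loose bystander, origin at the centre of its underside
- beaker: glass beaker 58 mm across, 58 mm high, loose bystander, origin at the centre of its underside
- tape_roll: roll of blue tape lying flat, 68 mm across, 19 mm high, loose bystander, origin at the centre of its underside
Things that resemble listed ones, but are neither listed nor needed, are in the scene too. There is more than one size of the tile; the one meant has the size given above.

How it is judged (in metres and radians):
On the way:
1. the tile stands upright in the slot, fully down, and is let go (x of tile in the frame of slot between -0.005 and 0.005 m and y of tile in the frame of slot between -0.012 and 0.012 m and z of tile in the frame of slot below 0.004 m and angle between tile's own z axis and vertical below 0.17 rad and angle between the x axis of tile and the x axis of stage, either way round below 0.17 rad and contact force between the fingers and tile below 0.3 N), for 0.3 s.
At the end, for the whole second after the job is handed in: fingers hold the plunger up at 13.5 mm or more of 16 mm (over 5 N) through the last second; the tile stands in the slot untouched and at rest, its lower edge within 4 mm of the floor, 5 mm of the middle across and 12 mm along, upright and in line within 0.17 rad (all of step 1 and value of joint plunger above 0.0135 m and contact force between the fingers and plunger above 5 N and linear speed of tile below 0.02 m/s); the arm keeps its last pose, push and grip.
It fails at once if the cork is knocked about (moved more than 40 mm) (distance of cork from where it was at the start of the episode above 0.04 m).
It fails at once if the petri dish is knocked about (moved more than 40 mm) (distance of petri_dish from where it was at the start of the episode above 0.04 m).
It fails at once if the beaker is knocked about (moved more than 40 mm) (distance of beaker from where it was at the start of the episode above 0.04 m).
It fails at once if the tape roll is knocked about (moved more than 40 mm) (distance of tape_roll from where it was at the start of the episode above 0.04 m).
It also fails if it takes over 56 s, if anything falls off the work surface, if the arm or the gripper's body presses on something with over 40 N, if the wrist force passes 120 N, or if a joint passes its speed limit or range.

## Working session

There is one attempt and no reset: what is moved stays moved. The work goes in short steps, Python scripts to look and compute and a tool call to move; the robot and the scene stay as the last step left them, time stands still between calls to the robot, and variables do not carry over. Pictures are saved under pics/ and viewed, at most 10 in all, crops included, and the job is handed in when it is done.

Besides the shell and the picture viewer there is one more tool, called after "Emit:" as a command line: name --argument value ..., lists and objects as JSON in quotes. arm_command: Moves the arm, as the interface text tells. Shifts and turns lie within -1 to 1; 1 stands for 250 mm of shift or 90 degrees of turn. Its arguments: {"type":"object","properties":{"delta_pos":{"type":"array"},"delta_rot":{"type":"array"},"claw":{"type":"array"}},"required":["delta_pos","delta_rot","claw"]}

```bash
mkdir -p pics; cat > h.py <<'E'
from cell import *
import numpy as np, cv2
def P(name,pts):
    c=calibration(name);T=np.array(c["T"]);K=np.array(c["camera_matrix"])
    X=(np.atleast_2d(pts)-T[:3,3])@T[:3,:3]
    s=X[:,:2]/X[:,2:];s=s*(1+c["k1"]*(s**2).sum(1,keepdims=True))
    return s*[K[0,0],K[1,1]]+K[:2,2]
def ray(name,uv):
    c=calibration(name);T=np.array(c["T"]);K=np.array(c["camera_matrix"])
    d=(np.array(uv,float)-K[:2,2])/[K[0,0],K[1,1]];s=d.copy()
    for _ in range(20): s=d/(1+c["k1"]*(s@s))
    return T[:3,3],T[:3,:3]@np.append(s,1)
def atz(name,uv,z):
    o,d=ray(name,uv);return o+d*(z-o[2])/d[2]
def tri(uvs,uvt):
    A=[];b=[]
    for n,uv in(("side",uvs),("top",uvt)):
        o,d=ray(n,uv);d=d/np.linalg.norm(d);M=np.eye(3)-np.outer(d,d);A.append(M);b.append(M@o)
    x=np.linalg.lstsq(np.vstack(A),np.hstack(b),rcond=None)[0]
    return x.round(1),round(float(np.linalg.norm(np.vstack(A)@x-np.hstack(b))),1)
def snap(name,fn,crop=None,scale=1):
    im=read_camera(name)[:,:,::-1].copy()
    cv2.imwrite("pics/raw_"+fn,im)
    if crop: u,v,w,h=crop; im=im[v:v+h,u:u+w]
    cv2.imwrite("pics/"+fn,cv2.resize(im,None,fx=scale,fy=scale,interpolation=cv2.INTER_CUBIC))
E
python3 - <<'E'
from h import *
snap("side","s0.png",None,1.4);snap("top","t0.png",None,1.4)
for n in("side","top"):
    c=calibration(n);print(n,np.round(c["T"],3).tolist(),np.round(c["camera_matrix"],1).tolist(),c["k1"])
print(state())
E
```

```text
side [[-0.972, -0.2, 0.124, 307.283], [-0.235, 0.821, -0.52, 762.874], [0.003, -0.534, -0.845, 1337.968], [0.0, 0.0, 0.0, 1.0]] [[497.8, 0.0, 279.5], [0.0, 497.8, 216.9], [0.0, 0.0, 1.0]] 0.015893352247440692
top [[-0.025, -0.999, 0.031, 430.182], [-1.0, 0.025, 0.001, 23.864], [-0.002, -0.031, -1.0, 1395.822], [0.0, 0.0, 0.0, 1.0]] [[499.2, 0.0, 281.2], [0.0, 499.2, 208.6], [0.0, 0.0, 1.0]] -0.1281586004923674
{'t': 0.1, 'joints': array([-1.32261189e+00,  4.91514487e-01,  1.55935237e+00,  1.37114477e-05,
        1.09168282e+00, -1.05595683e-01]), 'qvel': array([ 0.00047154, -0.00034166, -0.00212637, -0.00062124,  0.00015321,
        0.00025906]), 'tau': array([ 4.55789952e-03, -6.13621116e+01, -2.58606863e+01,  6.94639608e-02,
        4.70130437e-02, -6.20625224e-05]), 'eef_pos': array([ 216.5085789 , -586.09693115,  214.12317632]), 'tcp_rot': array([-3.14064224e+00, -1.12963758e-04,  3.53773742e-01]), 'ft_force': array([-0.22442568,  0.66773576, -0.03390587]), 'moment': array([-0.00251126, -0.03372626,  0.00165443]), 'grip_force': 0.0, 'opening': 0.9948679518944749}
```

View pics/s0.png

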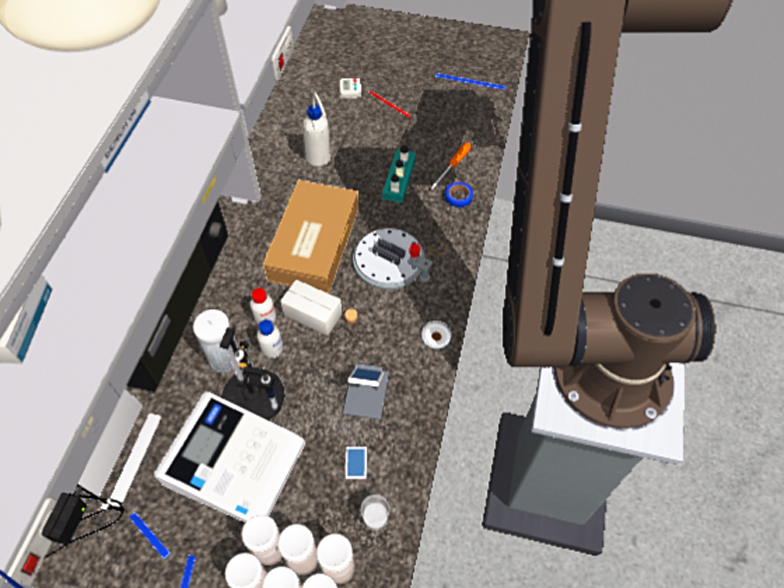

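View pics/t0.png

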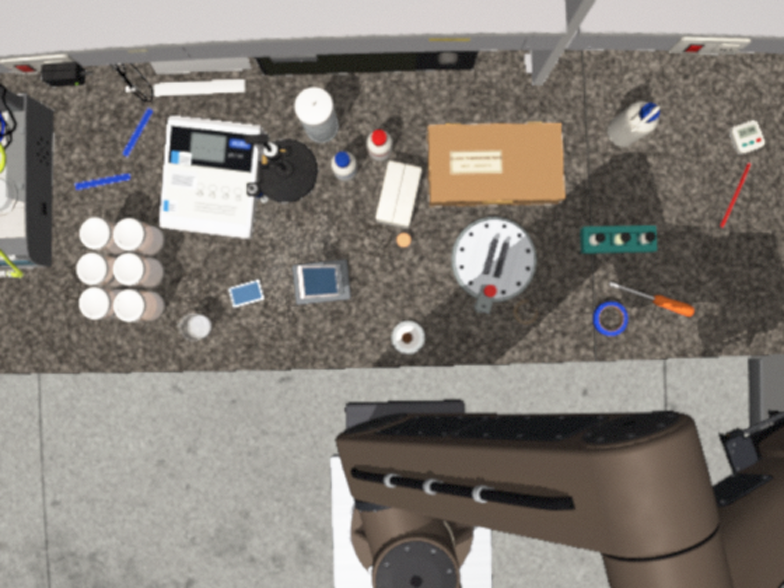

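Side (784 px picture): the rest with the blue tile is at (367,377), the stage at (390,257) and its red knob at (414,250). Top: rest (321,281), stage (494,259), knob (489,290).

Lookalikes, in top pixels:
- **Tile:** the one in the rest (321,281), or the small flat blue tile (246,293). I choose the one in the rest, as described.
- **Knob:** the knob (489,290), or the red bottle cap (379,138). I choose the knob on the stage bracket.

Next is one close crop of both.

```bash
python3 - <<'E'
import cv2,numpy as np
s=cv2.imread("pics/raw_s0.png");t=cv2.imread("pics/raw_t0.png")
def c(im,u,v,w=66,h=50): return cv2.resize(im[v:v+h,u:u+w],None,fx=6,fy=6,interpolation=cv2.INTER_CUBIC)
# origins: s rest (230,250) s stage (250,158) t rest (198,176) t stage (320,152)
a=np.vstack([np.hstack([c(s,230,250),c(s,250,158)]),np.hstack([c(t,198,176),c(t,320,162)])])
cv2.imwrite("pics/crop.png",a);print(a.shape)
E
```

```text
(600, 792, 3)
```

View pics/crop.png

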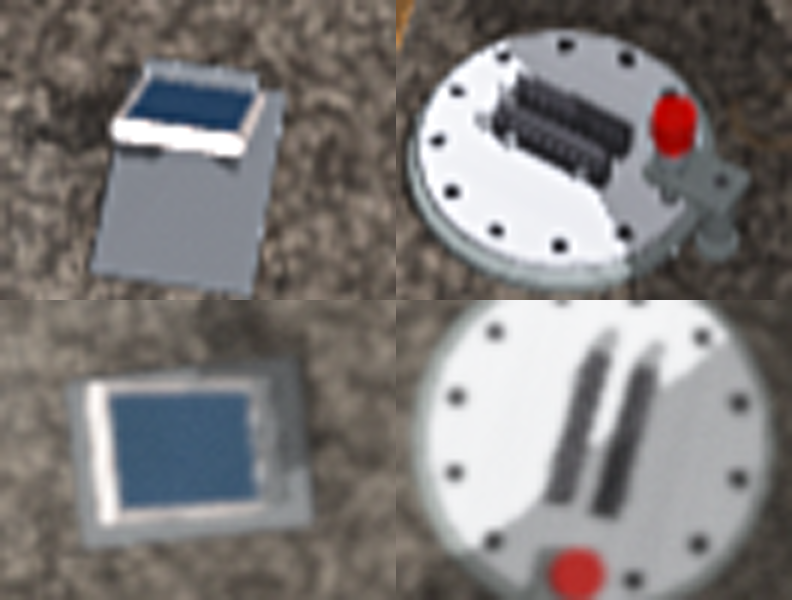

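The crop confirms the choices: the tile with its white rim in the rest (top-left and bottom-left tiles), and the rails, turntable holes and red knob clearly seen. Now measuring.

```bash
cat > m.py <<'E'
from h import *
from scipy.optimize import least_squares
O={"sr":(230,250,0,0),"ss":(250,158,396,0),"tr":(198,176,0,300),"ts":(320,162,396,300)}
def px(k,p): o=O[k];return np.array([o[0]+(p[0]-o[2]+.5)/6-.5,o[1]+(p[1]-o[3]+.5)/6-.5])
c,e=tri(px("ss",(562.8,145.5)),px("ts",(597.4,437.5)));print("stage centre(z22)",c,e)
cen={}
for n,f in(("side","raw_s0.png"),("top","raw_t0.png")):
    im=cv2.imread("pics/"+f).astype(int);m=(im[:,:,2]>110)&(im[:,:,2]>2.2*im[:,:,1])&(im[:,:,2]>2.2*im[:,:,0])
    v,u=np.nonzero(m);p=P(n,[c+[-60,0,60]])[0];k=np.hypot(u-p[0],v-p[1])<16
    w=im[v[k],u[k],2];cen[n]=(np.average(u[k],weights=w),np.average(v[k],weights=w));print(n,k.sum(),cen[n])
kn,e=tri(cen["side"],cen["top"]);print("knob",kn,e)
d=kn-c;print("dist",np.hypot(*d[:2]),"stage y dir(deg) from knob",np.degrees(np.arctan2(-d[1],-d[0])))
a=atz("top",px("ts",(632,343)),49);b=atz("top",px("ts",(583,507)),49);print("slot ends top",a,b,"mid",(a+b)/2,np.degrees(np.arctan2(*(a-b)[1::-1])))
# tile corners
S=[(113,140),(240,155),(124,117),(250,134)] # outer L,R; inner(upper face) L,R
Tt=[(90,383),(100,524),(111,381),(121,521)]
# side L = larger x world? top picture: up=+x ; side left: +x
uv=[px("sr",p) for p in S]+[px("tr",p) for p in Tt]
def tile(q,pts):
    x,y,z,yaw,l=q;   # tile frame: z up the tile leaning towards direction -xr ; xr = (cos yaw,sin yaw)
    xr=np.array([np.cos(yaw),np.sin(yaw),0]);zr=np.array([0,0,1]);w=np.cross(zr,xr)
    u=-xr*np.sin(l)+zr*np.cos(l);n=xr*np.cos(l)+zr*np.sin(l)
    return np.array([np.array([x,y,z])+p[0]*n+p[1]*w+p[2]*u for p in pts])
# xr ~ -y world -> w = z cross (-y) = +x
pts=[(-4,30,95),(-4,-30,95),(4,30,95),(4,-30,95)]
r=lambda q:np.hstack([(P("side",tile(q,pts))-uv[:4]).ravel(),(P("top",tile(q,pts))-uv[4:]).ravel(),(q[4]-.698)*20])
s=least_squares(r,[450,60,15,-1.57,.698]);print("tile",s.x.round(3),"res",s.fun.round(2))
q=s.x;print("top corners",tile(q,pts).round(1).tolist(),"u",(tile(q,[(0,0,1)])-q[:3]).round(3))
E
python3 m.py
python3 - <<'E'
import sys;sys.path.insert(0,'.')
from h import *
for n,uv,z in(("beaker",(199,326),58),("cork",(404,240),24),("petri",(408,337),12),("tape",(611,318),19),("box corner near",(563,203),60)): print(n,atz("top",np.array(uv)/1.4,z).round())
print("box top corner",tri(np.array((270,284))/1.4*1,np.array((430,204))/1.4))
E
```

```text
stage centre(z22) [ 536.  -174.4   26. ] 2.4
side 62 (np.float64(295.93995697242326), np.float64(178.0802855466458))
top 53 (np.float64(349.6456795484151), np.float64(207.4224924012158))
knob [ 471.2 -153.4   94.3] 2.7
dist 68.1178390731826 stage y dir(deg) from knob -17.956165152626735
slot ends top [ 575.11898627 -188.43154526   49.        ] [ 501.34013595 -163.82732175   49.        ] mid [ 538.22956111 -176.1294335    49.        ] -18.442827777940813
tile [499.302 134.989  39.531  -1.503   0.687] res [ 0.87 -0.81  1.37  0.08 -0.6   0.17  0.09  0.73  0.43 -0.25  0.8  -0.66
 -0.96 -0.28 -0.58 -0.43 -0.21]
top corners [[524.9, 200.2, 110.4], [465.1, 196.2, 110.4], [525.3, 194.1, 115.5], [465.5, 190.0, 115.5]] u [[-0.043  0.633  0.773]]
beaker [416. 403.  58.]
cork [575.   2.  24.]
petri [384.  -1.  12.]
tape [ 411. -406.   19.]
box corner near [ 636. -307.   60.]
box top corner (array([701.9, -26.7,  60.8]), 93.0)
```

Checks: stage centre z is 26 (should be 22) and knob 94 (visible middle should be 84.5), so heights read about 4 mm high. Stage-to-knob distance is 68.1, as given. The tile foot then lies near z≈35, which fits the rest's 75 mm height, and the beaker and the rest are well clear. Moving.

Emit:
arm_command --delta_pos '[[0.84,0.5,0.2],[0.84,0.5,0.2],[0.84,0.5,0.2],[0.84,0.5,0.2],[0.84,0.5,0.2]]' --delta_rot '[[0,0,-0.05],[0,0,-0.1],[0,0,-0.15],[0,0,-0.182],[0,0,-0.182]]' --claw '[0.53,0.53,0.53,0.53,0.53]'

```text
t: 0.52
eef_pos: [393.3, -480.6, 256.6]
tcp_rot: [-3.141, 0.0, 0.064]
ft_force: [-0.4, -0.7, 0.2]
opening: 0.705
grip_force: 0.0
```

Emit:
arm_command --delta_pos '[[0.2,0.9,0],[0.2,0.9,0],[0.2,0.9,0],[0.2,0.9,0],[0.2,0.9,0]]' --delta_rot '[[0,0,0],[0,0,0],[0,0,0],[0,0,0],[0,0,0]]' --claw '[0.53,0.53,0.53,0.53,0.53]'

```text
t: 0.93
eef_pos: [437.1, -276.4, 256.2]
tcp_rot: [-3.141, 0.0, 0.068]
ft_force: [1.1, 1.2, 0.8]
opening: 0.473
grip_force: 0.0
```

Emit:
arm_command --delta_pos '[[0.05,0.9,0],[0.05,0.9,0],[0.05,0.9,0],[0.05,0.9,0],[0.05,0.9,0]]' --delta_rot '[[0,0,0],[0,0,0],[0,0,0],[0,0,0],[0,0,0]]' --claw '[0.53,0.53,0.53,0.53,0.53]'

```text
t: 1.35
eef_pos: [448.2, -68.6, 256.4]
tcp_rot: [3.142, 0.0, 0.068]
ft_force: [0.5, -0.3, 0.4]
opening: 0.471
grip_force: 0.0
```

Emit:
arm_command --delta_pos '[[0.15,0.8,0],[0.15,0.8,0],[0.15,0.8,0],[0.15,0.8,0],[0.15,0.8,0]]' --delta_rot '[[-0.07,-0.005,0],[-0.14,-0.01,0],[-0.21,-0.0145,0],[-0.28,-0.019,0],[-0.35,-0.024,0]]' --claw '[0.53,0.53,0.53,0.53,0.53]'

```text
t: 1.77
eef_pos: [481.5, 104.1, 257.3]
tcp_rot: [2.618, -0.004, 0.067]
ft_force: [1.9, -0.1, 0.2]
opening: 0.469
grip_force: 0.0
```

Emit:
arm_command --delta_pos '[[0.03,0.15,0],[0.03,0.25,0],[0.03,0.25,0],[0.03,0.25,0],[0.03,0.25,0]]' --delta_rot '[[-0.0465,-0.003,0],[-0.0935,-0.006,0],[-0.0935,-0.006,0],[-0.0935,-0.006,0],[-0.0935,-0.006,0]]' --claw '[0.53,0.53,0.53,0.53,0.53]'

```text
t: 2.18
eef_pos: [488.5, 164.9, 255.8]
tcp_rot: [2.477, 0.002, 0.068]
ft_force: [-0.7, -1.0, -0.2]
opening: 0.47
grip_force: 0.0
```

```bash
cat >> h.py <<'E'
from scipy.spatial.transform import Rotation as Ro
def go(pos,R):
    s=state();Rc=Ro.from_euler("xyz",s["tcp_rot"])
    print("pos",((np.array(pos)-s["eef_pos"])/250).round(4),"rot",((R*Rc.inv()).as_rotvec()/(np.pi/2)).round(4),"eef",s["eef_pos"].round(1),"j",s["joints"].round(2),"t",s["t"])
def grasp(yaw,l): # tilt about w
    return Ro.from_rotvec(-l*np.array([np.cos(yaw),np.sin(yaw),0]))*Ro.from_euler("xyz",[np.pi,0,yaw])
E
python3 - <<'E'
from h import *
R=grasp(.068,.698);print(R.as_matrix().round(3))
go([493.9,208.7,123.6],R)
E
```

```text
[[ 0.998  0.052  0.044]
 [ 0.068 -0.764 -0.641]
 [ 0.     0.643 -0.766]]
pos [ 0.0216  0.1751 -0.5288] rot [-0.0212 -0.003   0.0001] eef [488.5 164.9 255.8] j [ 0.49  0.45  1.69 -0.61  1.37  2.23] t 2.1833
```

Emit:
arm_command --delta_pos '[[0.0216,0.1751,-0.1],[0.0216,0.1751,-0.25],[0.0216,0.1751,-0.4],[0.0216,0.1751,-0.5288],[0.0216,0.1751,-0.5288]]' --delta_rot '[[-0.0212,-0.003,0],[-0.0212,-0.003,0],[-0.0212,-0.003,0],[-0.0212,-0.003,0],[-0.0212,-0.003,0]]' --claw '[0.53,0.53,0.53,0.53,0.53]'

```text
t: 2.6
eef_pos: [492.5, 206.4, 119.7]
tcp_rot: [2.441, 0.006, 0.065]
ft_force: [-0.9, 0.0, -0.1]
opening: 0.471
grip_force: 0.0
```

```bash
python3 - <<'E'
from h import *
a=read_camera("side")[:,:,::-1];b=read_camera("top")[:,:,::-1]
s=state();e=s["eef_pos"]
print(e,P("side",[e]),P("top",[e]))
cv2.imwrite("pics/a_s.png",a);cv2.imwrite("pics/a_t.png",b)
c=lambda im,u,v:cv2.resize(im[v:v+100,u:u+66],None,fx=6,fy=6,interpolation=cv2.INTER_CUBIC)
cv2.imwrite("pics/a.png",np.hstack([c(a,230,215),c(b,180,150)]))
go([496.4,172.8,80.7],grasp(.068,.698))
E
```

```text
[494.50632572 207.59947223 124.78878301] [[259.22091704 274.57476253]] [[209.61273455 200.72238879]]
pos [ 0.0076 -0.1392 -0.1764] rot [0.0005 0.0001 0.0017] eef [494.5 207.6 124.8] j [ 0.56  0.66  1.72 -0.65  1.22  2.44] t 2.7
```

View pics/a.png

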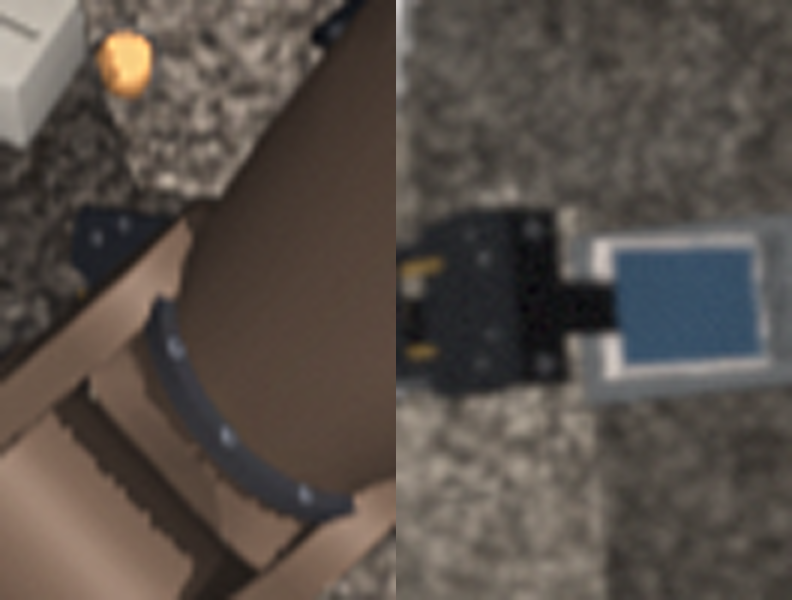

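The side view is blocked by the arm. The top view (right half) shows the upper finger at crop y≈307 over the tile's centre line at y≈309, so it is aligned. Advancing down the slope.

Emit:
arm_command --delta_pos '[[0.0015,-0.03,-0.035],[0.003,-0.06,-0.07],[0.004,-0.09,-0.11],[0.006,-0.115,-0.145],[0.006,-0.115,-0.145]]' --delta_rot '[[0,0,0],[0,0,0],[0,0,0],[0,0,0],[0,0,0]]' --claw '[0.53,0.53,0.53,0.53,0.53]'

```text
t: 3.12
eef_pos: [495.3, 178.5, 87.0]
tcp_rot: [2.443, 0.0, 0.066]
ft_force: [-0.1, -0.2, 0.3]
opening: 0.47
grip_force: 0.0
```

Emit:
arm_command --delta_pos '[[0.001,-0.012,-0.015],[0.002,-0.024,-0.03],[0.002,-0.024,-0.03],[0.002,-0.024,-0.03],[0.002,-0.024,-0.03]]' --delta_rot '[[0,0,0],[0,0,0],[0,0,0],[0,0,0],[0,0,0]]' --claw '[0.53,0.53,0.53,0.53,0.53]'

```text
t: 3.53
eef_pos: [496.2, 174.5, 80.4]
tcp_rot: [2.443, -0.001, 0.068]
ft_force: [-0.1, -0.1, 0.6]
opening: 0.472
grip_force: 0.0
```

Emit:
arm_command --delta_pos '[[0,0,0],[0,0,0],[0,0,0],[0,0,0],[0,0,0]]' --delta_rot '[[0,0,0],[0,0,0],[0,0,0],[0,0,0],[0,0,0]]' --claw '[0.65,0.75,0.8,0.84,0.87]'

```text
t: 3.95
eef_pos: [496.1, 174.3, 80.2]
tcp_rot: [2.443, -0.001, 0.068]
ft_force: [-0.2, 0.1, -0.6]
opening: 0.178
grip_force: 0.0
```

Emit:
arm_command --delta_pos '[[0,0,0],[0,0,0],[0,0,0],[0,0,0],[0,0,0]]' --delta_rot '[[0,0,0],[0,0,0],[0,0,0],[0,0,0],[0,0,0]]' --claw '[0.88,0.89,0.9,0.9,0.9]'

```text
t: 4.37
eef_pos: [496.1, 173.4, 80.9]
tcp_rot: [2.441, -0.001, 0.067]
ft_force: [0.1, -5.2, 6.3]
opening: 0.104
grip_force: 11.1
```

The upper finger touches first, so I shift about 1.2 mm along the tile normal and then close.

Emit:
arm_command --delta_pos '[[0,-0.002,0.0015],[0,-0.004,0.003],[0,-0.004,0.003],[0,-0.004,0.003],[0,-0.004,0.003]]' --delta_rot '[[0,0,0],[0,0,0],[0,0,0],[0,0,0],[0,0,0]]' --claw '[0.9,0.92,0.95,1,1]'

```text
t: 4.78
eef_pos: [496.1, 172.0, 81.8]
tcp_rot: [2.44, -0.0, 0.067]
ft_force: [0.4, -8.9, 8.1]
opening: 0.083
grip_force: 30.0
```

Emit:
arm_command --delta_pos '[[0,0,0],[0,0,0],[0,0,0],[0,0,0],[0,0,0]]' --delta_rot '[[0,0,0],[0,0,0],[0,0,0],[0,0,0],[0,0,0]]' --claw '[1,1,1,1,1]'

```text
t: 5.2
eef_pos: [496.1, 172.0, 81.8]
tcp_rot: [2.44, -0.0, 0.067]
ft_force: [0.5, -8.5, 8.0]
opening: 0.082
grip_force: 30.0
```

Emit:
arm_command --delta_pos '[[0,-0.005,0.005],[0,0.016,0.038],[-0.005,0.07,0.12],[-0.005,0.075,0.22],[-0.005,0.075,0.32]]' --delta_rot '[[0,0,0],[0,0,0],[0,0,0],[0,0,0],[0,0,0]]' --claw '[1,1,1,1,1]'

```text
t: 5.62
eef_pos: [494.6, 193.3, 161.7]
tcp_rot: [2.444, -0.0, 0.069]
ft_force: [0.3, -0.1, -1.1]
opening: 0.082
grip_force: 30.0
```

Emit:
arm_command --delta_pos '[[0,0,0.15],[0,0,0.3],[0,-0.05,0.35],[0,-0.15,0.35],[0,-0.25,0.35]]' --delta_rot '[[0,0,0],[0,0,0],[0.05,0,0],[0.11,0,0],[0.18,0,0]]' --claw '[1,1,1,1,1]'

```text
t: 6.03
eef_pos: [495.1, 130.9, 249.6]
tcp_rot: [2.731, -0.024, 0.068]
ft_force: [0.3, -0.2, -1.1]
opening: 0.082
grip_force: 30.0
```

```bash
python3 - <<'E'
from h import *
y=np.radians(-18.2)
go([480,0,230],Ro.from_euler("xyz",[np.pi,0,y]))
E
```

```text
pos [-0.0605 -0.5236 -0.0783] rot [ 0.263  -0.018  -0.2389] eef [495.1 130.9 249.6] j [ 0.34  0.35  1.76 -0.44  1.16  2.05] t 6.0333
```

Emit:
arm_command --delta_pos '[[0,-0.1,0],[0,-0.2,0],[0,-0.3,0],[0,-0.4,0],[0,-0.5,0]]' --delta_rot '[[0.05,-0.004,-0.045],[0.1,-0.007,-0.09],[0.15,-0.01,-0.136],[0.2,-0.0135,-0.18],[0.24,-0.0165,-0.218]]' --claw '[1,1,1,1,1]'

```text
t: 6.45
eef_pos: [495.2, 3.8, 249.5]
tcp_rot: [3.106, -0.006, -0.289]
ft_force: [0.5, 0.9, -1.0]
opening: 0.08
grip_force: 30.0
```

Emit:
arm_command --delta_pos '[[0.03,-0.1,0],[0.06,-0.2,0],[0.1,-0.35,0],[0.13,-0.5,0],[0.13,-0.6,0]]' --delta_rot '[[0.023,-0.002,-0.021],[0.023,-0.002,-0.021],[0.023,-0.002,-0.021],[0.023,-0.002,-0.021],[0.023,-0.002,-0.021]]' --claw '[1,1,1,1,1]'

```text
t: 6.87
eef_pos: [528.5, -148.0, 248.8]
tcp_rot: [3.137, 0.003, -0.319]
ft_force: [-0.0, -0.7, 0.1]
opening: 0.081
grip_force: 30.0
```

Emit:
arm_command --delta_pos '[[0,0,0],[0,0,0],[0,0,0],[0,0,0],[0,0,0]]' --delta_rot '[[0,0,0],[0,0,0],[0,0,0],[0,0,0],[0,0,0]]' --claw '[1,1,1,1,1]'

```text
t: 7.28
eef_pos: [527.4, -144.3, 248.7]
tcp_rot: [3.137, 0.004, -0.318]
ft_force: [0.6, 0.7, 0.1]
opening: 0.082
grip_force: 30.0
```

```bash
python3 - <<'E'
from h import *
y=np.radians(-18.2)
go([536,-174.5,145],Ro.from_euler("xyz",[np.pi,0,y]))
a=read_camera("side")[:,:,::-1];b=read_camera("top")[:,:,::-1]
e=state()["eef_pos"];print(P("side",[e]),P("top",[e]))
cv2.imwrite("pics/b_s.png",a);cv2.imwrite("pics/b_t.png",b)
c=lambda im,u,v:cv2.resize(im[v:v+120,u:u+80],None,fx=5,fy=5,interpolation=cv2.INTER_CUBIC)
cv2.imwrite("pics/b.png",np.hstack([c(a,230,100),c(b,300,130)]))
E
```

```text
pos [ 0.0343 -0.1208 -0.4148] rot [ 0.0022 -0.0033  0.    ] eef [ 527.4 -144.3  248.7] j [-0.39  0.35  1.7  -0.01  1.09  1.51] t 7.2833
[[278.35465862 144.26791993]] [[353.9655505  180.15226049]]
```

View pics/b.png

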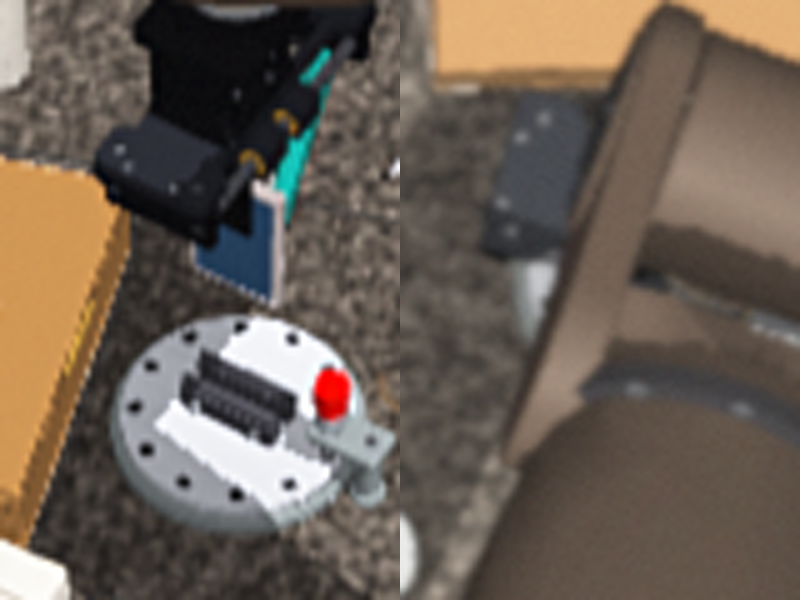

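Side view: the tile hangs upright in the fingers, blue face to the camera, bottom corners at crop (193,265) and (279,302). The slot lies below it at (240,400). Comparing with the prediction.

```bash
python3 - <<'E'
from h import *
ps=np.array([277.4,181.8]);pt=np.array([353.15,184.5])
print("centre top-only",atz("top",pt,22),"side-only",atz("side",ps,22))
print("knob top-only",atz("top",(349.65,207.42),98), atz("top",(349.65,207.42),90),"side z84.5",atz("side",(295.94,178.08),84.5))
C=np.array([536,-174.4,22.]);print("side bias px",ps-P("side",[C])[0],"top bias",pt-P("top",[C])[0])
e=np.array([527.4,-144.3,248.7]);a=np.radians(-18.2);w=np.array([np.cos(a),np.sin(a),0]);n=np.array([-w[1],w[0],0])
for s in (56,59.2,62): print(s,P("side",[e-[0,0,s]+30*w+4*n,e-[0,0,s]-30*w+4*n]).round(1).tolist())
print("seen",[(230+193.5/5-.5,100+265.5/5-.5),(230+279.5/5-.5,100+302.5/5-.5)])
E
```

```text
centre top-only [ 534.66543821 -175.2379574    22.        ] side-only [ 538.43307342 -177.16084122   22.        ]
knob top-only [ 469.24204976 -153.23722071   98.        ] [ 469.48282213 -154.3289063    90.        ] side z84.5 [ 474.4409047  -160.31678444   84.5       ]
side bias px [-0.52220637 -0.80498543] top bias [0.31639607 0.47426219]
56 [[269.0, 153.6], [286.3, 162.0]]
59.2 [[269.0, 154.2], [286.3, 162.7]]
62 [[269.0, 154.8], [286.3, 163.3]]
seen [(268.2, 152.6), (285.4, 160.0)]
```

Emit:
arm_command --delta_pos '[[0.0344,-0.125,-0.1],[0.0344,-0.125,-0.2],[0.0344,-0.125,-0.34],[0.0344,-0.125,-0.46],[0.0344,-0.125,-0.51]]' --delta_rot '[[0.0022,-0.0033,0],[0.0022,-0.0033,0],[0.0022,-0.0033,0],[0.0022,-0.0033,0],[0.0022,-0.0033,0]]' --claw '[1,1,1,1,1]'

```text
t: 7.8
eef_pos: [534.6, -175.8, 117.4]
tcp_rot: [-3.141, 0.005, -0.319]
ft_force: [0.4, -0.3, -1.2]
opening: 0.084
grip_force: 30.0
```

Emit:
arm_command --delta_pos '[[0,0,0],[0,0,0],[0,0,0],[0,0,0],[0,0,0]]' --delta_rot '[[0,0,0],[0,0,0],[0,0,0],[0,0,0],[0,0,0]]' --claw '[1,1,1,1,1]'

```text
t: 8.22
eef_pos: [536.4, -176.9, 122.2]
tcp_rot: [3.141, -0.002, -0.319]
ft_force: [-0.0, 0.2, 0.1]
opening: 0.084
grip_force: 30.0
```

```bash
python3 - <<'E'
from h import *
go([536.3,-175.5,121],Ro.from_euler("xyz",[np.pi,0,np.radians(-18.2)]))
a=read_camera("side")[:,:,::-1];cv2.imwrite("pics/c_s.png",a)
cv2.imwrite("pics/c.png",cv2.resize(a[140:210,245:325],None,fx=8,fy=8,interpolation=cv2.INTER_CUBIC))
C=np.array([536,-174.4,0]);a=np.radians(-18.2);w=np.array([np.cos(a),np.sin(a),0]);n=np.array([-w[1],w[0],0])
f=lambda X:((P("side",X)+[-.52,-.8]-[245,140]+.5)*8-.5).round()
print("slot mouth centre line ends z49",f([C+[0,0,49]+35*w,C+[0,0,49]-35*w]).tolist())
e=state()["eef_pos"];print("tile bottom front corners",f([e-[0,0,59.2]+30*w+4*n,e-[0,0,59.2]-30*w+4*n]).tolist(), "per mm n,w", ((P("side",[e+n,e+w])-P("side",[e]))*8).round(2).tolist())
E
```

```text
pos [-0.0005  0.0054 -0.0047] rot [0.0007 0.001  0.0009] eef [ 536.4 -176.9  122.2] j [-0.44  0.52  1.81 -0.    0.82  1.45] t 8.2167
slot mouth centre line ends z49 [[189.0, 262.0], [337.0, 335.0]]
tile bottom front corners [[195.0, 248.0], [322.0, 311.0]] per mm n,w [[-1.36, 1.72], [-2.19, -1.07]]
```

View pics/c.png

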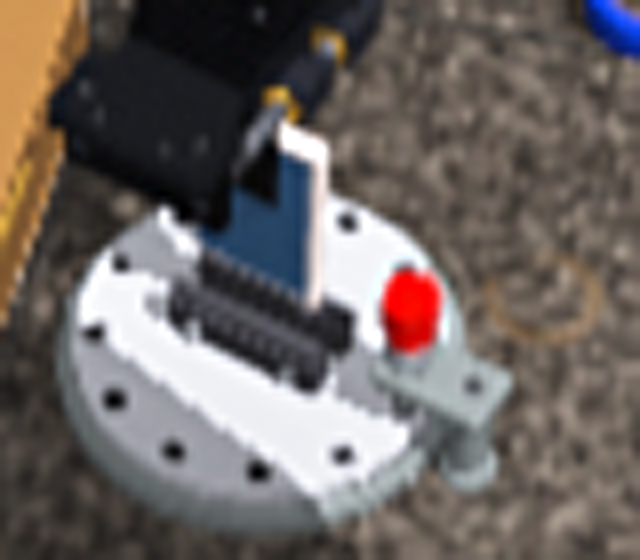

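```bash
python3 - <<'E'
from h import *
a=cv2.imread("pics/c_s.png");u0,v0,S=262,156,18
z=cv2.resize(a[v0:v0+32,u0:u0+34],None,fx=S,fy=S,interpolation=cv2.INTER_CUBIC)
z=np.clip((z/255.)**.6*255,0,255).astype(np.uint8)
C=np.array([536,-174.8,0]);t=np.radians(-18.2);w=np.array([np.cos(t),np.sin(t),0]);n=np.array([-w[1],w[0],0])
f=lambda X:((P("side",X)+[-.52,-.8]-[u0,v0]+.5)*S-.5)
e=np.array([536.4,-176.9,122.2])
for X,c in((C+[0,0,49]+35*w,(0,255,0)),(C+[0,0,49]-35*w,(0,255,0)),(C+[0,0,22]-35*w,(0,255,255)),(C+[0,0,22]+35*w,(0,255,255)),(e-[0,0,59.2]+30*w+4*n,(255,0,255)),(e-[0,0,59.2]-30*w+4*n,(255,0,255)),(e-[0,0,59.2]-30*w-4*n,(255,0,255))):
    cv2.circle(z,tuple(int(q) for q in f([X])[0]),3,c,-1)
cv2.imwrite("pics/c2.png",z);print(z.shape)
E
```

```text
(576, 612, 3)
```

View pics/c2.png

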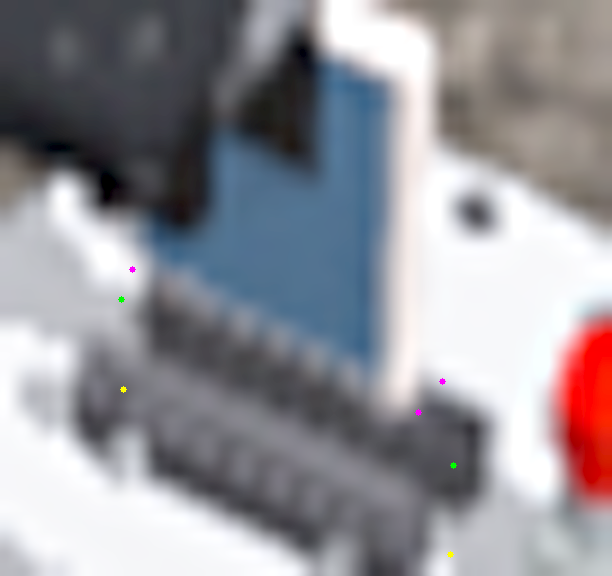

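The side zoom shows the tile's lower right corner at about (400,408) against a predicted (418,412). So the tile sits roughly 4 mm beyond the slot centre along the slot, and across it is within about 1 mm. I correct by (-2.7, +1.4) mm and start lowering, watching the force.

Emit:
arm_command --delta_pos '[[-0.011,0.0056,0],[-0.011,0.0056,-0.02],[-0.011,0.0056,-0.04],[-0.011,0.0056,-0.06],[-0.011,0.0056,-0.075]]' --delta_rot '[[0,0,0],[0,0,0],[0,0,0],[0,0,0],[0,0,0]]' --claw '[1,1,1,1,1]'

```text
t: 8.68
eef_pos: [533.0, -175.3, 101.3]
tcp_rot: [3.141, 0.001, -0.319]
ft_force: [0.4, 0.1, -0.3]
opening: 0.081
grip_force: 30.0
```

Emit:
arm_command --delta_pos '[[0,0,-0.01],[0,0,-0.02],[0,0,-0.03],[0,0,-0.035],[0,0,-0.035]]' --delta_rot '[[0,0,0],[0,0,0],[0,0,0],[0,0,0],[0,0,0]]' --claw '[1,1,1,1,1]'

```text
t: 9.1
eef_pos: [533.1, -175.3, 93.1]
tcp_rot: [3.141, 0.001, -0.319]
ft_force: [0.8, -0.2, 0.1]
opening: 0.079
grip_force: 30.0
```

Emit:
arm_command --delta_pos '[[0,0,-0.006],[0,0,-0.012],[0,0,-0.018],[0,0,-0.024],[0,0,-0.028]]' --delta_rot '[[0,0,0],[0,0,0],[0,0,0],[0,0,0],[0,0,0]]' --claw '[1,1,1,1,1]'

```text
t: 9.52
eef_pos: [533.1, -175.4, 86.2]
tcp_rot: [3.141, 0.0, -0.319]
ft_force: [0.6, -0.3, -0.9]
opening: 0.083
grip_force: 30.0
```

Emit:
arm_command --delta_pos '[[0,0,-0.003],[0,0,-0.006],[0,0,-0.009],[0,0,-0.012],[0,0,-0.012]]' --delta_rot '[[0,0,0],[0,0,0],[0,0,0],[0,0,0],[0,0,0]]' --claw '[1,1,1,1,1]'

```text
t: 9.93
eef_pos: [533.1, -175.4, 83.3]
tcp_rot: [3.141, 0.001, -0.319]
ft_force: [-0.5, -0.0, -0.5]
opening: 0.085
grip_force: 30.0
```

Emit:
arm_command --delta_pos '[[0,0,-0.003],[0,0,-0.006],[0,0,-0.009],[0,0,-0.009],[0,0,-0.009]]' --delta_rot '[[0,0,0],[0,0,0],[0,0,0],[0,0,0],[0,0,0]]' --claw '[1,1,1,1,1]'

```text
t: 10.35
eef_pos: [533.2, -175.4, 81.1]
tcp_rot: [3.141, 0.0, -0.319]
ft_force: [0.5, 0.6, -0.8]
opening: 0.087
grip_force: 30.0
```

Emit:
arm_command --delta_pos '[[0,0,-0.003],[0,0,-0.006],[0,0,-0.008],[0,0,-0.008],[0,0,-0.008]]' --delta_rot '[[0,0,0],[0,0,0],[0,0,0],[0,0,0],[0,0,0]]' --claw '[1,1,1,1,1]'

```text
t: 10.77
eef_pos: [533.3, -175.4, 79.7]
tcp_rot: [3.141, -0.0, -0.319]
ft_force: [-0.8, 0.8, 6.6]
opening: 0.08
grip_force: 30.0
```

Contact at TCP z≈79.8, which puts the floor where expected. Releasing and rising.

Emit:
arm_command --delta_pos '[[0,0,0],[0,0,0],[0,0,0],[0,0,0],[0,0,0]]' --delta_rot '[[0,0,0],[0,0,0],[0,0,0],[0,0,0],[0,0,0]]' --claw '[0.9,0.85,0.7,0.6,0.6]'

```text
t: 11.18
eef_pos: [533.2, -175.4, 79.1]
tcp_rot: [3.141, 0.0, -0.319]
ft_force: [-0.4, 0.5, -0.4]
opening: 0.305
grip_force: 0.0
```

Emit:
arm_command --delta_pos '[[0,0,0.02],[0,0,0.1],[0,0,0.2],[0,0,0.33],[0,0,0.46]]' --delta_rot '[[0,0,0],[0,0,0],[0,0,0],[0,0,0],[0,0,0]]' --claw '[0.6,0.6,0.6,0.6,0.6]'

```text
t: 11.6
eef_pos: [532.8, -175.2, 195.5]
tcp_rot: [3.141, 0.001, -0.319]
ft_force: [0.7, 0.3, 0.0]
opening: 0.398
grip_force: 0.0
```

```bash
python3 - <<'E'
from h import *
a=read_camera("side")[:,:,::-1];cv2.imwrite("pics/d_s.png",a);u0,v0,S=255,150,11
z=cv2.resize(a[v0:v0+50,u0:u0+60],None,fx=S,fy=S,interpolation=cv2.INTER_CUBIC)
z=np.clip((z/255.)**.7*255,0,255).astype(np.uint8)
C=np.array([536,-174.8,0]);t=np.radians(-18.2);w=np.array([np.cos(t),np.sin(t),0]);n=np.array([-w[1],w[0],0])
f=lambda X:((P("side",X)+[-.52,-.8]-[u0,v0]+.5)*S-.5)
for sw in(-30,30):
  for sn in(-4,4): cv2.circle(z,tuple(int(q) for q in f([C+[0,0,117]+sw*w+sn*n])[0]),2,(0,255,0),-1)
cv2.circle(z,tuple(int(q) for q in f([C+[0,0,98]-68*w])[0]),2,(255,255,0),-1)
cv2.circle(z,tuple(int(q) for q in f([C+[0,0,71]-68*w])[0]),2,(255,255,0),-1)
cv2.imwrite("pics/d.png",z);print(z.shape)
go([536-60.0,0,0],Ro.from_euler("xyz",[np.pi,0,t]))
E
```

```text
(550, 660, 3)
pos [-0.236   0.7044 -0.8075] rot [0.0023 0.0044 0.0009] eef [ 535.  -176.1  201.9] j [-0.44  0.41  1.73 -0.    0.99  1.46] t 11.65
```

View pics/d.png

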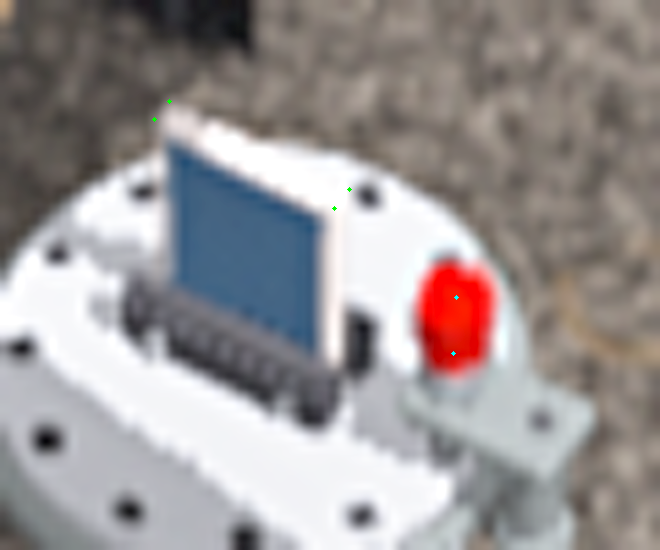

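The tile stands in the slot. Its top corners are at (172,103) and (345,205), near the predicted fully-down positions and about 2 mm off along the slot. The knob is at (456,315), within about 2 mm of the prediction. On to the knob.

Emit:
arm_command --delta_pos '[[-0.1,0.03,0],[-0.2,0.06,0],[-0.256,0.084,0],[-0.256,0.084,-0.1],[-0.256,0.084,-0.2]]' --delta_rot '[[0,0,0],[0,0,0],[0,0,0],[0,0,0],[0,0,0]]' --claw '[0.45,0.45,0.45,0.45,0.45]'

```text
t: 12.07
eef_pos: [469.2, -154.4, 145.2]
tcp_rot: [3.141, -0.004, -0.319]
ft_force: [-0.1, -0.8, -0.1]
opening: 0.551
grip_force: 0.0
```

Emit:
arm_command --delta_pos '[[0,0,0],[0,0,0],[0,0,0],[0,0,0],[0,0,0]]' --delta_rot '[[0,0,0],[0,0,0],[0,0,0],[0,0,0],[0,0,0]]' --claw '[0.45,0.45,0.45,0.45,0.45]'

```text
t: 12.48
eef_pos: [469.7, -154.6, 145.2]
tcp_rot: [3.141, -0.001, -0.319]
ft_force: [-0.4, 0.1, -0.2]
opening: 0.55
grip_force: 0.0
```

```bash
python3 - <<'E'
from h import *
go([471,-155,105],Ro.from_euler("xyz",[np.pi,0,np.radians(-18.2)]))
E
```

```text
pos [ 0.0052 -0.0016 -0.1607] rot [0.0006 0.0007 0.001 ] eef [ 469.7 -154.6  145.2] j [-0.45  0.4   1.95 -0.    0.79  1.44] t 12.4833
```

Emit:
arm_command --delta_pos '[[0.005,-0.0015,-0.06],[0.005,-0.0015,-0.12],[0.005,-0.0015,-0.18],[0.005,-0.0015,-0.22],[0.005,-0.0015,-0.25]]' --delta_rot '[[0,0,0],[0,0,0],[0,0,0],[0,0,0],[0,0,0]]' --claw '[0.45,0.45,0.45,0.45,0.45]'

```text
t: 12.9
eef_pos: [470.5, -154.7, 81.2]
tcp_rot: [3.141, 0.0, -0.319]
ft_force: [-0.3, -0.5, -0.7]
opening: 0.553
grip_force: 0.0
```

Emit:
arm_command --delta_pos '[[0,0,-0.015],[0,0,-0.03],[0,0,-0.043],[0,0,-0.043],[0,0,-0.043]]' --delta_rot '[[0,0,0],[0,0,0],[0,0,0],[0,0,0],[0,0,0]]' --claw '[0.45,0.45,0.45,0.5,0.6]'

```text
t: 13.32
eef_pos: [470.5, -154.8, 71.1]
tcp_rot: [3.141, 0.0, -0.319]
ft_force: [-0.3, 0.5, 0.3]
opening: 0.477
grip_force: 0.0
```

Emit:
arm_command --delta_pos '[[0,0,0],[0,0,0],[0,0,0],[0,0,0],[0,0,0]]' --delta_rot '[[0,0,0],[0,0,0],[0,0,0],[0,0,0],[0,0,0]]' --claw '[0.66,0.69,0.71,0.72,0.73]'

```text
t: 13.73
eef_pos: [470.5, -154.9, 71.1]
tcp_rot: [3.141, -0.0, -0.319]
ft_force: [-2.4, -4.1, 1.0]
opening: 0.277
grip_force: 2.3
```

Emit:
arm_command --delta_pos '[[-0.0015,-0.0046,0],[-0.0015,-0.0046,0],[-0.0015,-0.0046,0],[-0.0015,-0.0046,0],[-0.0015,-0.0046,0]]' --delta_rot '[[0,0,0],[0,0,0],[0,0,0],[0,0,0],[0,0,0]]' --claw '[0.74,0.75,0.8,0.9,1]'

```text
t: 14.15
eef_pos: [470.0, -156.1, 71.0]
tcp_rot: [3.141, 0.0, -0.319]
ft_force: [-2.2, -3.6, 0.9]
opening: 0.242
grip_force: 30.0
```

Emit:
arm_command --delta_pos '[[0,0,0],[0,0,0],[0,0,0],[0,0,0],[0,0,0]]' --delta_rot '[[0,0,0],[0,0,0],[0,0,0],[0,0,0],[0,0,0]]' --claw '[1,1,1,1,1]'

```text
t: 14.57
eef_pos: [470.0, -156.0, 70.9]
tcp_rot: [3.141, 0.0, -0.319]
ft_force: [-1.8, -5.4, 0.3]
opening: 0.243
grip_force: 30.0
```

Emit:
arm_command --delta_pos '[[-0.0008,-0.0025,0.006],[-0.0008,-0.0025,0.014],[-0.0008,-0.0025,0.024],[-0.0008,-0.0025,0.034],[-0.0008,-0.0025,0.04]]' --delta_rot '[[0,0,0],[0,0,0],[0,0,0],[0,0,0],[0,0,0]]' --claw '[1,1,1,1,1]'

```text
t: 14.98
eef_pos: [469.9, -156.2, 81.0]
tcp_rot: [-3.142, 0.001, -0.319]
ft_force: [3.2, 2.8, -10.4]
opening: 0.243
grip_force: 30.0
```

Emit:
arm_command --delta_pos '[[0,0,0.005],[0,0,0.01],[0,0,0.016],[0,0,0.02],[0,0,0.02]]' --delta_rot '[[0,0,0],[0,0,0],[0,0,0],[0,0,0],[0,0,0]]' --claw '[1,1,1,1,1]'

```text
t: 15.4
eef_pos: [469.9, -156.2, 85.9]
tcp_rot: [-3.142, 0.0, -0.319]
ft_force: [4.3, 3.3, -9.1]
opening: 0.246
grip_force: 30.0
```

Emit:
arm_command --delta_pos '[[0,0,0.002],[0,0,0.004],[0,0,0.004],[0,0,0.004],[0,0,0.004]]' --delta_rot '[[0,0,0],[0,0,0],[0,0,0],[0,0,0],[0,0,0]]' --claw '[1,1,1,1,1]'

```text
t: 15.82
eef_pos: [469.9, -156.2, 86.8]
tcp_rot: [-3.142, 0.001, -0.319]
ft_force: [5.6, 2.6, -10.4]
opening: 0.243
grip_force: 30.0
```

Emit:
arm_command --delta_pos '[[0,0,0.002],[0,0,0.003],[0,0,0.003],[0,0,0.003],[0,0,0.003]]' --delta_rot '[[0,0,0],[0,0,0],[0,0,0],[0,0,0],[0,0,0]]' --claw '[1,1,1,1,1]'

```text
t: 16.23
eef_pos: [469.8, -156.2, 87.1]
tcp_rot: [-3.141, 0.001, -0.319]
ft_force: [7.1, 1.4, -18.1]
opening: 0.243
grip_force: 30.0
```

The stop is reached: the force jumps to 18 N at 16.2 mm of lift. Checking that it holds and that the tile is fine.

Emit:
arm_command --delta_pos '[[0,0,-0.001],[0,0,-0.001],[0,0,-0.001],[0,0,-0.001],[0,0,-0.001]]' --delta_rot '[[0,0,0],[0,0,0],[0,0,0],[0,0,0],[0,0,0]]' --claw '[1,1,1,1,1]'

```text
t: 16.65
eef_pos: [469.9, -156.2, 87.1]
tcp_rot: [-3.142, 0.001, -0.319]
ft_force: [5.2, 2.6, -15.0]
opening: 0.243
grip_force: 30.0
```

```bash
python3 - <<'E'
from h import *
a=read_camera("side")[:,:,::-1];u0,v0,S=255,140,10
cv2.imwrite("pics/e.png",cv2.resize(a[v0:v0+60,u0:u0+70],None,fx=S,fy=S,interpolation=cv2.INTER_CUBIC))
s=state();print(s["eef_pos"],s["ft_force"],s["opening"],s["t"])
E
```

```text
[ 469.84110913 -156.22974578   87.05486108] [  5.66356383   2.26749984 -14.75689211] 0.24092388017781535 16.7
```

View pics/e.png

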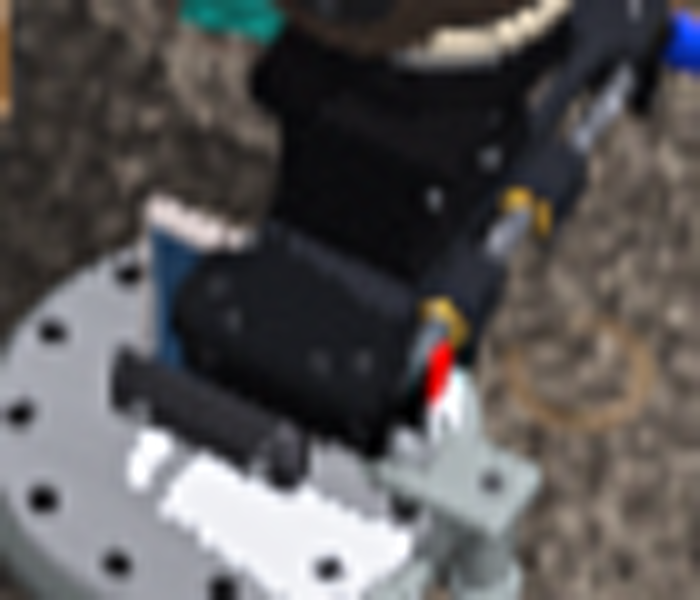

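The tile stands upright in the slot (left edge at x≈155, y 205–360). The fingers hold the red knob (438,375) up, with the bare spindle and barrel visible below it. The force is steady, so I hand in.

```bash
python3 -c "
from cell import *
print(job_done())"
```

```text
the job is handed in; nothing more can be done
None
```

The job is handed in at about 16.7 s of 56: by the last picture and readings the tile stands released and fully down in the slot, and the gripper holds the plunger knob against its upper stop (about 16 mm, steady at 15 N); `job_done` gave no verdict.

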